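# Finish the row of takeaway cups in order of size

## Task

The row of takeaway cups in the cup organiser has been begun: the largest stack stands in one of its end bays. Set the four loose stacks, upside down as they are, into the four empty bays, one to a bay, so that the cups get smaller step by step from the largest stack to the other end. Every stack must stand upright and flat on the floor of its bay; leave the largest where it is and knock no stack over.

Things in the scene. Friction and masses are not known exactly. Their poses are not given: they have to be found in the camera images.
- cups_xs_mid (a point): Stack of nested paper cups standing upside down, the smallest of five: 72 mm high, a 48 mm wide cylinder of rolled rims for the lowest 26 mm, above that a smooth cone narrowing to 34 mm across the flat top. Rigid, in one piece, under 0.2 kg. The point lies on its axis, half-way up (36 mm above its underside); z is up along the axis. Loose on the bench at the start; it can be gripped from above across the cone, some 20 mm below the top.
- cups_s_mid (a point): Stack of nested paper cups standing upside down, the second smallest of five: 95 mm high, a 53 mm wide cylinder of rolled rims for the lowest 26 mm, above that a smooth cone narrowing to 38 mm across the flat top. Rigid, in one piece, under 0.2 kg. The point lies on its axis, half-way up (47.5 mm above its underside); z is up along the axis. Loose on the bench at the start; it can be gripped from above across the cone, some 20 mm below the top.
- cups_m_mid (a point): Stack of nested paper cups standing upside down, the middle size of five: 118 mm high, a 57 mm wide cylinder of rolled rims for the lowest 26 mm, above that a smooth cone narrowing to 41 mm across the flat top. Rigid, in one piece, under 0.2 kg. The point lies on its axis, half-way up (59 mm above its underside); z is up along the axis. Loose on the bench at the start; it can be gripped from above across the cone, some 20 mm below the top.
- cups_l_mid (a point): Stack of nested paper cups standing upside down, the second largest of five: 142 mm high, a 61 mm wide cylinder of rolled rims for the lowest 26 mm, above that a smooth cone narrowing to 44 mm across the flat top. Rigid, in one piece, under 0.2 kg. The point lies on its axis, half-way up (71 mm above its underside); z is up along the axis. Loose on the bench at the start; it can be gripped from above across the cone, some 20 mm below the top.
- cups_xl_mid (a point): Stack of nested paper cups standing upside down, the largest of five: 168 mm high, a 70 mm wide cylinder of rolled rims for the lowest 26 mm, above that a smooth cone narrowing to 50 mm across the flat top. Rigid, in one piece, under 0.2 kg. The point lies on its axis, half-way up (84 mm above its underside); z is up along the axis. It already stands in its place, in bay_a, at one end of the organiser.
- bay_a_floor (a point): Middle of the floor of the end bay in which the largest stack already stands; in some starts it is the left end of the row, in others the right; x points away from the robot, y left along the row, z up. The organiser is a fixed steel tray with five equal square black bays in a row, 80 mm from middle to middle, each 77 mm square inside; their floors lie 17 mm above the bench, and the 2.5 mm walls rise 17 mm above the floors.
- bay_e_floor (a point): Middle of the floor of the end bay at the other end of the row from bay_a; x points away from the robot, y left along the row, z up.
- bay_b_floor (a point): Middle of the floor of the second bay from the left end of the row, as seen by the robot; x points away from the robot, y left along the row, z up.
- bay_c_floor (a point): Middle of the floor of the middle bay; x points away from the robot, y left along the row, z up. Behind the row the front post (21 mm thick, 0.54 m high) of a fixed rack stands at x = 0.57, y = 0.005 m in the robot's frame; its board, 0.39 m up, reaches back from there, its edges at 45 degrees left and right: pass the post on the robot's side.
- bay_d_floor (a point): Middle of the floor of the second bay from the right end of the row, as seen by the robot; x points away from the robot, y left along the row, z up.
Things that resemble listed ones, but are neither listed nor needed, are in the scene too. Leave any blue look-alike of the part that bears cups_l_mid alone.

How it is judged:
By the outcome, as a careful person would: the job done as asked, in the order asked, and still so for the second after the job is handed in, with the robot touching nothing.
It also fails if it takes over 109 s, if anything falls off the work surface, if the arm or the gripper's body presses on something with over 40 N, if the wrist force passes 120 N, or if a joint passes its speed limit or range.

## Robot

A 7-joint arm with a two-finger parallel gripper is mounted at the origin on a cart in front of the work surface, level with it; the furniture and walls round the work are solid. World frame = base frame: x ahead of the robot, y to its left, z up, the work surface at z = 0. Lengths are in m, angles in rad, forces in N, time in s.
With the tool pointing down it reaches from about 0.35 to 0.9 m from the base axis. Payload 7.2 kg.
Tool frame: the origin (TCP) lies on the centre line of the jaws, within the pads' length; the fingertips stand r.tip_reach ahead of it and the grasp point (between the pads) is the TCP (r.tip_reach is the distance from the TCP to the fingertips, in m); z points along the fingers, x is the direction in which the jaws open and shut, and the axes are right-handed (so a half turn about z gives the same grasp; the last joint's range is limited). The gripper opens to 85 mm and grips with 20 to 120 N. Pads are 22 mm wide; open, the fingers measure 114 mm over their backs; the gripper's body (76 mm by 85 mm) begins 54 mm behind the grasp point. The pads swing forward as they close: fully open they stand 13 mm farther back than shut.
Start: joints at [-1.343, 0.411, -0.013, 1.596, 0.006, 1.134, -0.082], TCP at [0.182, 0.598, 0.25] pointing down, gripper open.
Joint ranges: [-2.95, 2.95], [-0.29, 1.99], [-1.47, 1.44], [0.14, 2.54], [-1.03, 4.17], [0.13, 1.85], [-2.86, 2.86]. Speed limits (rad/s): [2.39, 2.39, 3.01, 3.01, 3.14, 3.14, 3.14].

## Interface

Orientations are given as a unit quaternion [x, y, z, w].
In Python, from rig import r, eyes gives the robot as it stands. The module is installed in compiled form; this text tells all that it offers.
- The arm moves only by the shell command python3 -m crank 'ROWS'. ROWS is JSON, a list of rows, each a list of 3 entries, a list of its own where there are three numbers: the shift along the world's x, y, z in cm, then the turn, a rotation vector about the world's x, y, z in rad, then the opening, from 0 (shut) to 1 (fully open). In form: [[[tx, ty, tz], [wx, wy, wz], claw], ...]. A call has 1 to 8 rows; each row shifts and turns the pose as measured when the row begins; what a row does not reach is not made up. A row lasts 1/12 s, in which the tool goes at most 41.7 mm and 7.16 degrees, less where a joint would pass 70% of its speed; a pose out of reach is approached as far as the arm can. A call is refused whole if a number of a shift passes 4.17 or a number of a turn 0.125, either way. A call with a gripper value outside its range is refused whole. The fingers move at their own pace and stop on an object; the grip force is fixed at half the most. Time passes only in rows, so rows that do not move let the fingers close. It gives the time, the measured TCP pose, the force and the opening at its end, in the units of the state.
- r.read_state(): the state, without advancing time (a new reading comes with each control period).
- eyes.get_image(name): name is "scene" or "side" or "wrist"; returns (picture, depth): 480x640x3 uint8, red, green, blue; 480x640 float32, m along the optical axis (not along the pixel's ray), 0 where there is no reading.
- eyes.camera_params(name): a dict with "fx", "fy", "cx", "cy" (pixels), "position" and "rotation" of the camera in the world; the wrist camera has in their place "T_tool_cam" (4x4, takes a point from camera to tool coordinates, whose origin is the TCP and whose axes are the tool frame's). Camera axes: x right, y down, z forward; pixel columns grow to the right and rows downward; lengths in m; the calibration is good to about 2 mm. A picture is of the moment at which its call begins: read the wrist's pose just before it. camera_params takes no time and is no camera call.
- r.finish_job(): hands the job in, once; it reports no verdict.
The state is a dict: "clock": time; "joints": joint angles; "joint_vel": joint speeds; "joint_efforts": joint torques, N m; "position": TCP position; "ee_rot": TCP orientation; "contact_force": force on the tool from outside, world axes, zero at the start; "moment": the same for the moment, N m; "opening": finger opening in m.
Only numpy, scipy, OpenCV 4.12 (cv2) and the standard library are available. Lean on these libraries where they do the work, as an engineer would, in place of code of your own. Each camera call takes 0.05 s, during which the arm holds its last target. There are 200 camera calls.

## Working session

There is one attempt and no reset: what is moved stays moved. The work goes in short steps, Python scripts to look and compute and a shell command to move; the robot and the scene stay as the last step left them, time stands still between calls to the robot, and variables do not carry over. Pictures are saved under pics/ and viewed, about 12 in all and at most 16, crops included, and the job is handed in when it is done.

```bash
mkdir -p pics; cat > h.py <<'E'
from rig import r, eyes
import numpy as np, cv2
from scipy.spatial.transform import Rotation as R
def cam(name):
    p=eyes.camera_params(name)
    if name=="wrist":
        s=r.read_state(); T=np.eye(4); T[:3,:3]=R.from_quat(s["ee_rot"]).as_matrix(); T[:3,3]=s["position"]
        M=T@np.array(p["T_tool_cam"])
    else:
        M=np.eye(4); M[:3,:3]=np.array(p["rotation"]); M[:3,3]=p["position"]
    return p,M
def snap(name,fn=None):
    p,M=cam(name); im,d=eyes.get_image(name)
    if fn: cv2.imwrite("pics/"+fn,im[:,:,::-1]); np.savez("pics/"+fn[:-4],im=im,d=d,M=M,K=[p["fx"],p["fy"],p["cx"],p["cy"]])
    v,u=np.mgrid[:480,:640]
    P=np.stack([(u-p["cx"])/p["fx"]*d,(v-p["cy"])/p["fy"]*d,d],-1)@M[:3,:3].T+M[:3,3]
    P[d==0]=np.nan
    return im,d,P
E
python3 - <<'E'
from h import *
for n in("scene","side","wrist"):
    im,d,P=snap(n,n+"0.png"); np.save("pics/P_"+n+"0",P)
print(r.read_state(), r.tip_reach)
for n in("scene","side"):print(eyes.camera_params(n))
E
```

```text
Traceback (most recent call last):
  File "h.py", line 13, in snap
    p,M=cam(name); im,d=eyes.get_image(name)
        ~~~^^^^^^
  File "h.py", line 10, in cam
    M=np.eye(4); M[:3,:3]=np.array(p["rotation"]); M[:3,3]=p["position"]
                 ~^^^^^^^
ValueError: could not broadcast input array from shape (4,) into shape (3,3)
```

```bash
sed -i 's/np.array(p\["rotation"\])/R.from_quat(p["rotation"]).as_matrix()/' h.py
python3 - <<'E'
from h import *
for n in("scene","side","wrist"):
    im,d,P=snap(n,n+"0.png"); np.save("pics/P_"+n+"0",P)
print(r.read_state(), r.tip_reach)
for n in("scene","side"):print(eyes.camera_params(n))
E
```

```text
{'clock': 0.15, 'joints': array([-1.34317128,  0.4116965 , -0.01270801,  1.59680172,  0.00559632,
        1.13429218, -0.08219666]), 'joint_vel': array([-0.00069461, -0.00212412,  0.00159635, -0.0021463 , -0.00079585,
        0.00031357, -0.00054626]), 'joint_efforts': array([ 1.63132670e-03, -6.01036263e+01,  6.82885274e-01, -2.99645984e+01,
        1.39104109e-02,  7.86375487e-03, -1.26377637e-05]), 'position': array([0.18213887, 0.59752728, 0.24967901]), 'ee_rot': array([ 8.03588249e-01,  5.95185339e-01, -4.42339158e-04,  3.76845694e-04]), 'contact_force': array([-0.09294912, -0.04984273, -0.59276124]), 'moment': array([-0.0460545 , -0.01659064, -0.04176272]), 'opening': 0.0852341515187313} 0.019
{'fx': 491.7983231437237, 'fy': 491.7983231437237, 'cx': 327.7229104726959, 'cy': 245.77140688181632, 'position': array([-0.01358867, -0.40032656,  0.69126814]), 'rotation': array([ 0.82712448, -0.39058944,  0.18280093, -0.36040089])}
{'fx': 612.827579295146, 'fy': 612.827579295146, 'cx': 314.55705248904354, 'cy': 237.64132314189038, 'position': array([-0.2838474 , -0.25179537,  1.26881153]), 'rotation': array([ 0.76857578, -0.56456016,  0.1739859 , -0.2455443 ])}
```

View pics/scene0.png

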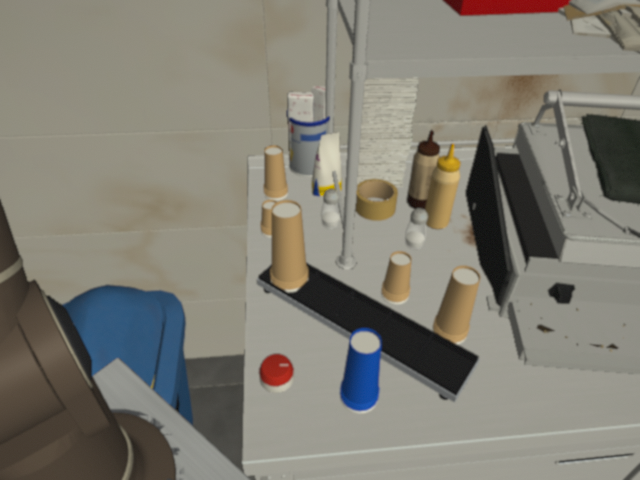

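View pics/side0.png

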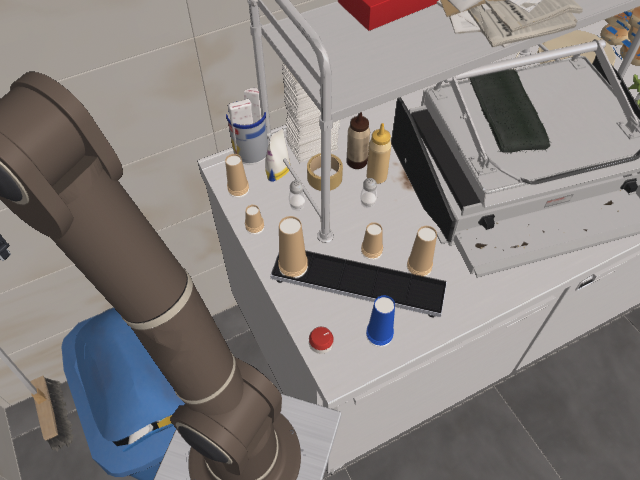

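The largest stack is at the left end. In the side picture, the tops of the loose stacks are at about (235,160), (254,210), (373,229) and (425,234). The blue decoy is at (382,300).

```bash
cat > m.py <<'E'
from h import *
def tops(P,im,boxes):
    for n,(u,v,w) in boxes.items():
        Q=P[max(v-w,0):v+w,max(u-w,0):u+w].reshape(-1,3); Q=Q[~np.isnan(Q[:,0])]
        c=P[v,u]; 
        S=Q[(abs(Q[:,2]-c[2])<.006)&(np.hypot(*(Q[:,:2]-c[:2]).T)<.06)]
        (x,y),rad=cv2.minEnclosingCircle(S[:,:2].astype(np.float32))
        print(n,"centre",np.round([x,y],4),"mean",np.round(S[:,:2].mean(0),4),"rad %.4f z %.4f n %d"%(rad,np.median(S[:,2]),len(S)))
E
python3 - <<'E'
from m import *
P=np.load("pics/P_side0.npy")
tops(P,None,dict(A=(235,160,25),B=(254,210,20),C=(373,229,25),D=(425,234,25),XL=(290,225,25),blue=(383,301,25)))
for uv in [(275,272),(440,310),(445,283),(281,255),(325,238),(322,338),(297,192)]: print(uv,P[uv[1],uv[0]].round(3))
P=np.load("pics/P_scene0.npy")
tops(P,None,dict(A=(273,150,25),B=(268,205,14),C=(400,258,20),D=(465,273,25),XL=(286,209,25),blue=(365,339,25)))
for uv in [(262,285),(455,394),(476,358),(290,268)]: print(uv,P[uv[1],uv[0]].round(3))
E
```

```text
A centre [0.649  0.2706] mean [0.6476 0.2706] rad 0.0239 z 0.1144 n 173
B centre [0.5445 0.1842] mean [0.545  0.1847] rad 0.0195 z 0.0701 n 134
C centre [ 0.5612 -0.1174] mean [ 0.5613 -0.1185] rad 0.0223 z 0.0926 n 199
D centre [ 0.5503 -0.241 ] mean [ 0.5504 -0.2407] rad 0.0246 z 0.1397 n 280
XL centre [0.4528 0.0481] mean [0.4525 0.0498] rad 0.0273 z 0.1824 n 353
blue centre [ 0.3459 -0.191 ] mean [ 0.3457 -0.1922] rad 0.0243 z 0.1390 n 343
(275, 272) [0.424 0.085 0.018]
(440, 310) [ 0.429 -0.311  0.037]
(445, 283) [ 0.504 -0.309  0.034]
(281, 255) [0.431 0.068 0.091]
(325, 238) [0.557 0.    0.015]
(322, 338) [ 0.281 -0.077  0.041]
(297, 192) [0.633 0.097 0.072]
A centre [0.6466 0.2746] mean [0.6471 0.2721] rad 0.0237 z 0.1144 n 229
B centre [0.5449 0.1879] mean [0.5424 0.1912] rad 0.0201 z 0.0683 n 134
C centre [ 0.5618 -0.1175] mean [ 0.5592 -0.1175] rad 0.0212 z 0.0905 n 327
D centre [ 0.549  -0.2393] mean [ 0.5488 -0.2389] rad 0.0246 z 0.1380 n 572
XL centre [0.4514 0.0511] mean [0.4499 0.0497] rad 0.0268 z 0.1806 n 547
blue centre [ 0.345  -0.1902] mean [ 0.3443 -0.1912] rad 0.0236 z 0.1378 n 802
(262, 285) [0.406 0.077 0.02 ]
(455, 394) [ 0.427 -0.31   0.027]
(476, 358) [ 0.502 -0.306  0.034]
(290, 268) [0.432 0.029 0.075]
```

```bash
python3 - <<'E'
import cv2
im=cv2.imread("pics/side0.png")[140:350,190:470]
cv2.imwrite("pics/c1.png",cv2.resize(im,None,fx=2.8,fy=2.8,interpolation=cv2.INTER_CUBIC))
E
```

```text
(no output)
```

View pics/c1.png

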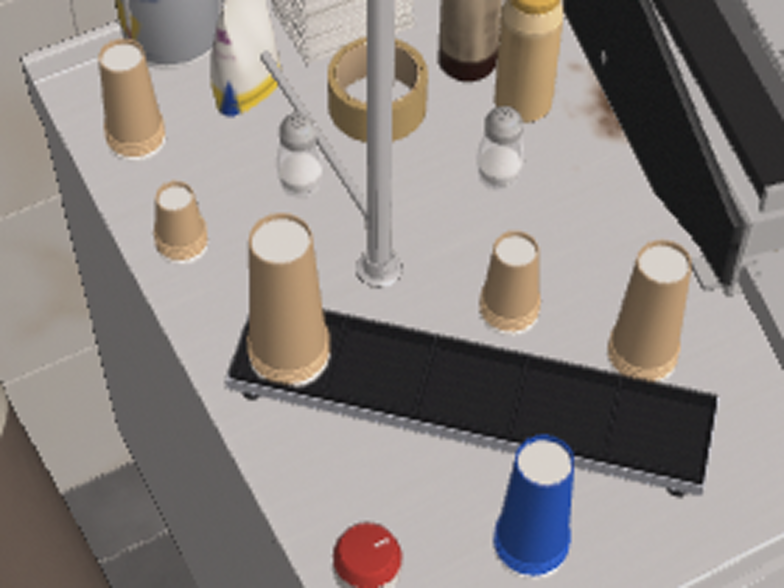

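The crop shows the five-bay tray and the four loose stacks: M at the back left, XS at the left, S at the right of the post, and L at the far right. Next I measure the tray's pose.

```bash
python3 - <<'E'
from h import *
for n in("side","scene"):
    P=np.load(f"pics/P_{n}0.npy"); im=cv2.imread(f"pics/{n}0.png")
    m=(im.max(2)<70)&(P[...,0]>.36)&(P[...,0]<.56)&(P[...,1]>-.37)&(P[...,1]<.12)&(P[...,2]>.005)&(P[...,2]<.042)
    k,l,s,_=cv2.connectedComponentsWithStats(m.astype(np.uint8)); m=l==1+np.argmax(s[1:,4])
    Q=P[m]; rc=cv2.minAreaRect(Q[:,:2].astype(np.float32)); print(n,rc,np.percentile(Q[:,2],[5,50,95]))
    print(cv2.boxPoints(rc))
    F=P[(P[...,2]>.028)&(P[...,2]<.04)&(P[...,0]>.38)&(P[...,0]<.53)&(P[...,1]>-.34)&(P[...,1]<.11)]
    rc=cv2.minAreaRect(F[:,:2].astype(np.float32)); print("walls",rc,len(F))
E
```

```text
side ((0.4596903324127197, -0.11062566936016083), (0.08875128626823425, 0.40346693992614746), 2.3773462772369385) [0.01503757 0.02017995 0.03570455]
[[ 0.40698487  0.08909345]
 [ 0.4237209  -0.31402627]
 [ 0.5123958  -0.3103448 ]
 [ 0.49565977  0.09277493]]
walls ((0.4648262560367584, -0.11005154252052307), (0.11048393696546555, 0.4065816402435303), 3.861766815185547) 1138
scene ((0.4585564434528351, -0.10837598145008087), (0.08538808673620224, 0.4023038446903229), 2.46319317817688) [0.01617559 0.01850506 0.03415852]
[[ 0.4072568   0.09075519]
 [ 0.42454687 -0.31117693]
 [ 0.5098561  -0.30750716]
 [ 0.49256602  0.09442496]]
walls ((0.4690414369106293, -0.10893614590167999), (0.1106862723827362, 0.4048272371292114), 2.5748753547668457) 2084
```

```bash
python3 - <<'E'
from h import *
Ps=np.concatenate([np.load(f"pics/P_{n}0.npy").reshape(-1,3) for n in("side","scene")])
Ps=Ps[~np.isnan(Ps[:,0])]
for n,c,z0 in[("M",(.648,.272),.07),("XS",(.545,.187),.03),("S",(.5615,-.118),.05),("L",(.55,-.24),.09)]:
    d=Ps[:,:2]-c; rr=np.hypot(*d.T); S=(Ps[:,2]>z0)&(rr>.04)&(rr<.14)&(Ps[:,2]<.5)
    a=np.degrees(np.arctan2(d[S,1],d[S,0]))//30*30
    print(n,[(int(k),round(float(rr[S][a==k].min()),3),round(float(np.percentile(Ps[S][a==k][:,2],98)),2),int((a==k).sum())) for k in np.unique(a)])
print(eyes.camera_params("wrist"))
E
python3 -m crank '[[[4.0,-2.8,0],[0,0,-0.12],1],[[4.0,-2.8,0],[0,0,-0.12],1],[[4.0,-2.8,0],[0,0,-0.12],1],[[4.0,-2.8,0],[0,0,-0.12],1],[[4.0,-2.8,0],[0,0,-0.12],1],[[4.0,-2.8,0],[0,0,-0.12],1],[[4.0,-2.8,0],[0,0,-0.12],1],[[4.0,-2.8,0],[0,0,-0.12],1]]'
```

```text
M [(-150, 0.116, 0.08, 72), (-90, 0.138, 0.07, 1), (-60, 0.09, 0.15, 1150), (-30, 0.089, 0.2, 1255), (0, 0.085, 0.46, 3405), (30, 0.122, 0.48, 8508), (60, 0.128, 0.49, 1813)]
XS [(-150, 0.126, 0.19, 16), (-60, 0.107, 0.09, 756), (0, 0.118, 0.09, 47), (30, 0.102, 0.12, 1270)]
S [(-120, 0.097, 0.14, 1846), (-90, 0.103, 0.14, 193), (0, 0.104, 0.41, 1625), (30, 0.097, 0.41, 1582), (60, 0.103, 0.49, 4745), (90, 0.114, 0.49, 842)]
L [(-60, 0.065, 0.22, 2682), (-30, 0.071, 0.17, 1526), (0, 0.114, 0.17, 419), (60, 0.104, 0.1, 309), (90, 0.106, 0.1, 87)]
{'fx': 412.9428366579261, 'fy': 412.9428366579261, 'cx': 320.0703510674756, 'cy': 245.94461982354852, 'T_tool_cam': array([[ 9.99999961e-01, -2.41856400e-04, -1.38874973e-04,
        -5.02622024e-04],
       [ 2.71008893e-04,  9.60247735e-01,  2.79149089e-01,
        -7.12616089e-02],
       [ 6.58403846e-05, -2.79149116e-01,  9.60247763e-01,
        -1.23243902e-01],
       [ 0.00000000e+00,  0.00000000e+00,  0.00000000e+00,
         1.00000000e+00]])}
clock: 0.82
position: [0.4524, 0.4029, 0.2476]
ee_rot: [0.989, 0.149, -0.002, -0.003]
contact_force: [1.6, 0.3, 0.1]
opening: 0.0855
```

```bash
python3 - <<'E'
from h import *
Ps=np.concatenate([np.load(f"pics/P_{n}0.npy").reshape(-1,3) for n in("side","scene")])
Ps=Ps[~np.isnan(Ps[:,0])]
for n,c in[("M",(.648,.272)),("L",(.55,-.24))]:
  for z in np.arange(.06,.5,.04):
    d=Ps-[*c,0]; S=d[(abs(Ps[:,2]-z)<.02)&(np.hypot(d[:,0],d[:,1])<.15)&(np.hypot(d[:,0],d[:,1])>.04)]
    if len(S)>3:
      a=np.degrees(np.arctan2(S[:,1],S[:,0]))//20*20; rr=np.hypot(S[:,0],S[:,1])
      print(n,round(z,2),{int(k):round(float(np.sort(rr[a==k])[min(2,(a==k).sum()-1)]),3) for k in np.unique(a)})
E
python3 -m crank '[[[4.0,-2.8,0],[0,0,-0.12],1],[[4.0,-2.8,0],[0,0,-0.12],1],[[3.5,-2.5,0],[0,0,-0.05],1],[[2.6,-2.0,0],[0,0,0],1],[[2.5,-1.5,0],[0,0,0],1],[[0,0,0],[0,0,0],1]]'
python3 - <<'E'
from m import *
im,d,P=snap("wrist","w1.png")
print(r.read_state()["position"],r.read_state()["joints"])
E
```

```text
M 0.06 {-160: 0.116, -140: 0.117, -100: 0.15, -80: 0.135, -60: 0.087, -40: 0.088, -20: 0.091, 0: 0.088, 20: 0.099, 40: 0.125, 60: 0.132}
M 0.1 {-60: 0.09, -40: 0.146, -20: 0.093, 0: 0.089, 20: 0.098, 40: 0.126, 60: 0.13}
M 0.14 {-60: 0.1, -40: 0.137, -20: 0.092, 0: 0.087, 20: 0.095, 40: 0.125, 60: 0.132}
M 0.18 {-20: 0.112, 0: 0.092, 20: 0.094, 40: 0.126, 60: 0.132}
M 0.22 {-20: 0.113, 0: 0.095, 20: 0.097, 40: 0.125, 60: 0.132}
M 0.26 {0: 0.139, 20: 0.126, 40: 0.125, 60: 0.132}
M 0.3 {0: 0.14, 20: 0.125, 40: 0.124, 60: 0.132}
M 0.34 {0: 0.141, 20: 0.126, 40: 0.124, 60: 0.131}
M 0.38 {-80: 0.149, -60: 0.141, -40: 0.143, -20: 0.15, 0: 0.14, 20: 0.126, 40: 0.125, 60: 0.132}
M 0.42 {-80: 0.148, -60: 0.142, -40: 0.143, -20: 0.15, 0: 0.141, 20: 0.127, 40: 0.125, 60: 0.131}
M 0.46 {-80: 0.147, -60: 0.139, -40: 0.141, 0: 0.142, 20: 0.127, 40: 0.125, 60: 0.13}
L 0.06 {-180: 0.129, -160: 0.138, -140: 0.104, -100: 0.107, -80: 0.098, -60: 0.066, -40: 0.067, -20: 0.081, 0: 0.116, 60: 0.108, 80: 0.1, 100: 0.147, 140: 0.143, 160: 0.048}
L 0.1 {-60: 0.065, -40: 0.067, -20: 0.08, 0: 0.115, 60: 0.11, 80: 0.103}
L 0.14 {-60: 0.065, -40: 0.067, -20: 0.08, 0: 0.115}
L 0.18 {-60: 0.12, -40: 0.108, -20: 0.088, 0: 0.118}
L 0.22 {-60: 0.13, -40: 0.133}
clock: 1.32
position: [0.6133, 0.2836, 0.2467]
ee_rot: [1.0, -0.011, -0.0, -0.001]
contact_force: [-0.4, -0.9, 0.7]
opening: 0.0854
[0.61139278 0.28542891 0.24645977] [-0.76841312  0.51832348  0.39605228  1.48696484 -0.21159143  1.17980192
 -0.35910557]
```

View pics/w1.png

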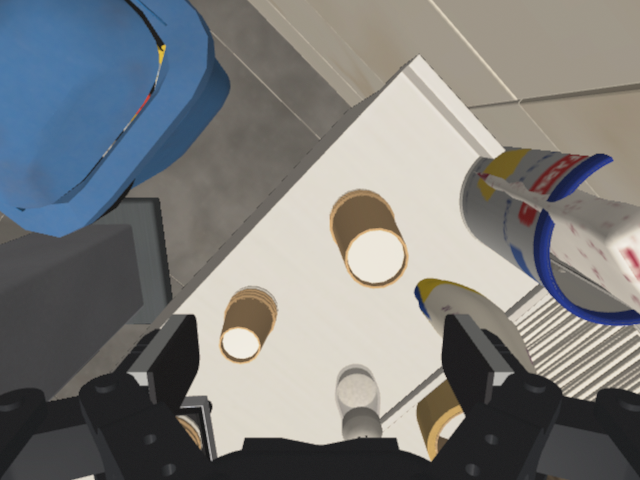

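The wrist view shows M's top at (375,257), XS's at (241,343), and the jar and bag to the right of M.

```bash
python3 - <<'E'
from m import *
z=np.load("pics/w1.npz"); d=z["d"];M=z["M"];fx,fy,cx,cy=z["K"]
v,u=np.mgrid[:480,:640]
P=np.stack([(u-cx)/fx*d,(v-cy)/fy*d,d],-1)@M[:3,:3].T+M[:3,3];P[d==0]=np.nan
tops(P,None,dict(M=(375,257,45),XS=(241,343,40)))
E
```

```text
M centre [0.6487 0.2725] mean [0.6487 0.2727] rad 0.0211 z 0.1124 n 3062
XS centre [0.5458 0.1864] mean [0.5458 0.187 ] rad 0.0182 z 0.0666 n 1515
```

```bash
python3 -m crank '[[[2.0,-0.7,0],[0,0,0],1],[[2.0,-0.7,-1.5],[0,0,0],1],[[0,0,-3],[0,0,0],1],[[0,0,-2],[0,0,0],1],[[0,0,0],[0,0,0],1]]'
```

```text
clock: 1.78
position: [0.6504, 0.2749, 0.1794]
ee_rot: [1.0, -0.009, -0.002, -0.003]
contact_force: [-0.1, -0.1, 0.3]
opening: 0.0853
```

```bash
python3 -m crank '[[[-0.2,-0.25,-1.5],[0,0,0],1],[[0,0,-3],[0,0,0],1],[[0,0,-2.5],[0,0,0],1],[[0,0,-0.8],[0,0,0],1],[[0,0,0],[0,0,0],1]]'
```

```text
clock: 2.2
position: [0.645, 0.2788, 0.1025]
ee_rot: [1.0, -0.005, -0.002, -0.005]
contact_force: [-0.6, -0.0, 0.4]
opening: 0.0856
```

```bash
python3 -m crank '[[[0.4,-0.6,-0.2],[0,0,0],1],[[0,0,0],[0,0,0],1]]'; python3 -c "
from h import *
s=r.read_state();print(s['position'],R.from_quat(s['ee_rot']).as_matrix().round(4).tolist())"
```

```text
clock: 2.37
position: [0.6491, 0.2742, 0.1026]
ee_rot: [1.0, -0.004, -0.002, -0.005]
contact_force: [-0.3, -0.5, 0.7]
opening: 0.0855
[0.64912596 0.27423101 0.10260313] [[1.0, -0.0082, -0.0041], [-0.0081, -0.9999, 0.011], [-0.0041, -0.011, -0.9999]]
```

```bash
python3 -m crank '[[[0,-0.2,-0.3],[-0.011,-0.004,0],1],[[0,0,0],[0,0,0],0],[[0,0,0],[0,0,0],0],[[0,0,0],[0,0,0],0],[[0,0,0],[0,0,0],0],[[0,0,0],[0,0,0],0],[[0,0,0],[0,0,0],0],[[0,0,0],[0,0,0],0]]'
```

```text
clock: 3.03
position: [0.6521, 0.2731, 0.106]
ee_rot: [1.0, -0.004, 0.004, -0.002]
contact_force: [0.0, 0.5, -0.4]
opening: 0.042
```

```bash
python3 -m crank '[[[0,0,2],[0,0,0],0],[[0,0,4],[0,0,0],0],[[0,0,4],[0,0,0],0],[[-1.5,-1,4],[0,0,0],0],[[-3,-2,3],[0,0,0],0],[[-3.3,-2.2,2],[0,0,0],0],[[-3.3,-2.2,1],[0,0,0],0],[[-3.3,-2.2,1],[0,0,0],0]]'
```

```text
clock: 3.7
position: [0.508, 0.1802, 0.3082]
ee_rot: [1.0, -0.002, -0.0, 0.001]
contact_force: [-0.1, 0.8, 0.3]
opening: 0.042
```

```bash
python3 -m crank '[[[-3,-3,1],[0,0,0],0],[[-2.5,-3.5,0.5],[0,0,0],0],[[0,-4,0],[0,0,0],0],[[0,-4,0],[0,0,0],0],[[0,-4,0],[0,0,0],0],[[0,-4,0],[0,0,0],0],[[1.0,-4,0],[0,0,0],0],[[0,-2,0],[0,0,0],0]]'
```

```text
clock: 4.37
position: [0.4545, -0.1096, 0.3267]
ee_rot: [1.0, 0.003, 0.003, -0.004]
contact_force: [0.5, -0.2, -1.6]
opening: 0.0424
```

```bash
python3 -m crank '[[[0.4,0,-2],[0,0,0],0],[[0,0,-3.5],[0,0,0],0],[[0,0,-3.5],[0,0,0],0],[[0,0,-3.5],[0,0,0],0],[[0,0,-2],[0,0,0],0],[[0,0,-1],[0,0,0],0],[[0,0,0],[0,0,0],0]]'; python3 - <<'E'
from h import *
s=r.read_state();print(s['position'],R.from_quat(s['ee_rot']).as_matrix()[:,2].round(4))
im,d,P=snap("side","s2.png");np.save("pics/P_s2",P)
cv2.imwrite("pics/s2c.png",cv2.resize(im[180:350,230:470,::-1],None,fx=3,fy=3))
E
```

```text
clock: 4.95
position: [0.457, -0.1202, 0.1683]
ee_rot: [1.0, -0.005, 0.008, -0.003]
contact_force: [-0.8, -0.4, -1.5]
opening: 0.0417
[ 0.45696666 -0.12018374  0.16827316] [ 0.0153  0.0065 -0.9999]
```

View pics/s2c.png

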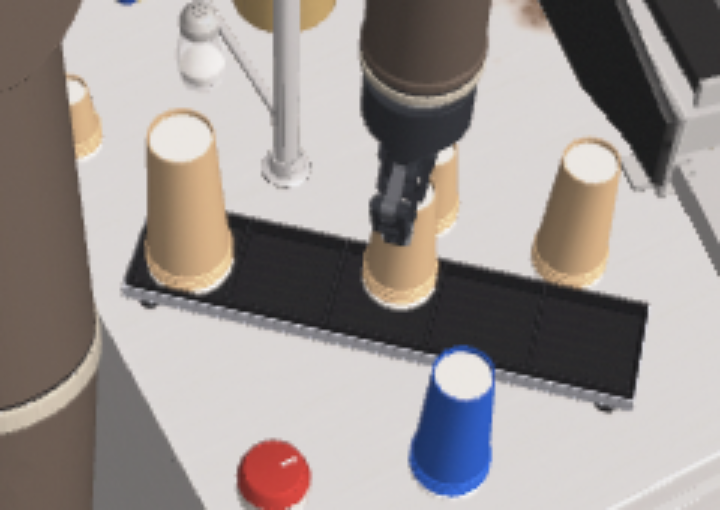

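M hangs upright over the middle bay (crop ~(400,260)). I'll correct y and the tilt, then lower it.

```bash
python3 -m crank '[[[0.2,1.1,-0.5],[-0.003,0.008,0],0],[[0,0,-1],[0,0,0],0],[[0,0,-1],[0,0,0],0],[[0,0,0],[0,0,0],0]]'; python3 -c "
from h import *
s=r.read_state();print(s['position'],R.from_quat(s['ee_rot']).as_matrix()[:,2].round(4))"
```

```text
clock: 5.33
position: [0.4621, -0.1076, 0.1452]
ee_rot: [1.0, -0.005, 0.007, -0.002]
contact_force: [0.1, -0.5, -1.0]
opening: 0.0415
[ 0.46210118 -0.10764504  0.14515248] [ 0.0134  0.004  -0.9999]
```

```bash
python3 -m crank '[[[-0.3,-0.2,-0.5],[0,0.005,0],0],[[0,0,-0.7],[0,0,0],0],[[0,0,-0.5],[0,0,0],0],[[0,0,-0.3],[0,0,0],0],[[0,0,0],[0,0,0],0]]'; python3 -c "
from h import *
s=r.read_state();print(s['position'],R.from_quat(s['ee_rot']).as_matrix()[:,2].round(4))"
```

```text
clock: 5.75
position: [0.4593, -0.11, 0.1235]
ee_rot: [1.0, -0.005, 0.005, -0.002]
contact_force: [-0.5, -0.5, -1.7]
opening: 0.042
[ 0.45929414 -0.11001825  0.1235329 ] [ 0.0093  0.004  -0.9999]
```

```bash
python3 -m crank '[[[0,0,-0.15],[0,0,0],0],[[0,0,-0.1],[0,0,0],0],[[0,0,0],[0,0,0],0]]'
```

```text
clock: 6.0
position: [0.4597, -0.1108, 0.1227]
ee_rot: [1.0, -0.005, 0.005, -0.003]
contact_force: [0.2, 0.4, -0.6]
opening: 0.0417
```

```bash
python3 -m crank '[[[0,0,-0.2],[0,0,0],0],[[0,0,-0.2],[0,0,0],0],[[0,0,0],[0,0,0],0]]'
```

```text
clock: 6.25
position: [0.4605, -0.1116, 0.1229]
ee_rot: [1.0, -0.006, 0.006, -0.005]
contact_force: [-1.2, -0.4, -1.9]
opening: 0.0418
```

```bash
python3 -m crank '[[[0,0,0],[0,0,0],0.5],[[0,0,0],[0,0,0],1],[[0,0,0],[0,0,0],1],[[0,0,0],[0,0,0],1],[[0,0,0.5],[0,0,0],1],[[0,0,3],[0,0,0],1],[[0,0,4],[0,0,0],1],[[0,0,3],[0,0,0],1]]'; python3 - <<'E'
from h import *
s=r.read_state();print(s['position'],R.from_quat(s['ee_rot']).as_matrix().round(4).tolist())
im,d,P=snap("side","s3.png");np.save("pics/P_s3",P)
cv2.imwrite("pics/s3c.png",cv2.resize(im[180:350,230:470,::-1],None,fx=3,fy=3))
E
```

```text
clock: 6.92
position: [0.4565, -0.1116, 0.226]
ee_rot: [1.0, -0.007, 0.0, -0.003]
contact_force: [0.2, 0.2, 0.4]
opening: 0.0856
[ 0.45648178 -0.11163173  0.22597988] [[0.9999, -0.0134, 0.0004], [-0.0134, -0.9999, 0.0058], [0.0003, -0.0059, -1.0]]
```

View pics/s3c.png

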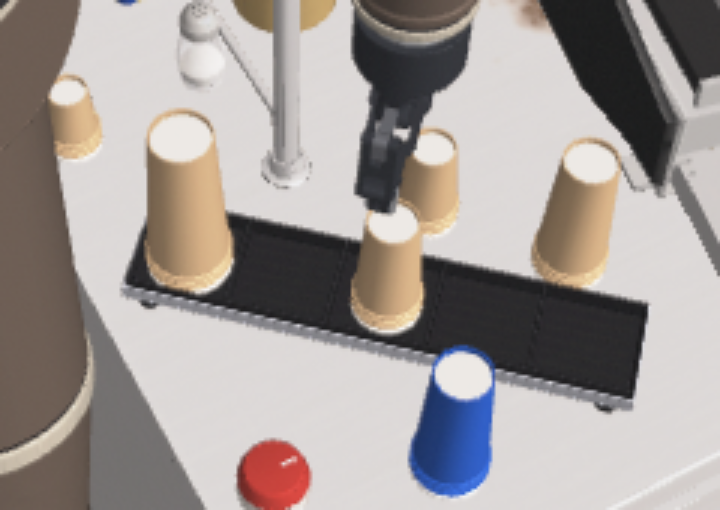

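M stands upright in the middle bay. I go back round the post's robot side to XS.

```bash
python3 -m crank '[[[0,1,3.5],[0,0,0],1],[[0,4,1.5],[0,0,0],1],[[0,4,0],[0,0,0],1],[[0,4,0],[0,0,0],1],[[0,4,0],[0,0,0],1],[[0,4,0],[0,0,0],1],[[1,4,0],[0,0,0],1],[[2,3,0],[0,0,0],1]]'
```

```text
clock: 7.63
position: [0.4864, 0.1694, 0.2903]
ee_rot: [1.0, -0.015, 0.01, -0.005]
contact_force: [0.5, 0.2, -0.3]
opening: 0.0858
```

```bash
python3 -m crank '[[[3,1.5,0],[0,0,0],1],[[2.5,0.5,0],[0,0,0],1],[[0,0,-2],[0,0,0],1],[[0,0,-3],[0,0,0],1],[[0,0,-2],[0,0,0],1],[[0,0,0],[0,0,0],1]]'
```

```text
clock: 8.13
position: [0.5455, 0.2037, 0.218]
ee_rot: [1.0, -0.007, 0.012, -0.006]
contact_force: [-1.7, -1.3, 0.2]
opening: 0.0853
```

```bash
python3 -m crank '[[[0,-1.7,-1],[-0.012,0.024,0],1],[[0,0,-3],[0,0,0],1],[[0,0,-3.5],[0,0,0],1],[[0,0,-3],[0,0,0],1],[[0,0,-1.5],[0,0,0],1],[[0,0,0],[0,0,0],1]]'; cat > p.py <<'E'
from h import *
import sys
s=r.read_state();T=R.from_quat(s['ee_rot']).as_matrix();print(s['position'].round(4),"fix turn",(-T[1,2]).round(4),T[0,2].round(4),"yaw",np.arctan2(T[1,0],T[0,0]).round(4))
E
python3 p.py
```

```text
clock: 8.63
position: [0.5479, 0.187, 0.1]
ee_rot: [1.0, -0.007, 0.002, -0.001]
contact_force: [-0.5, 0.9, -0.4]
opening: 0.0852
[0.5479 0.187  0.1   ] fix turn -0.0024 0.0039 yaw -0.0131
```

```bash
python3 -m crank '[[[-0.2,-0.1,-1.5],[0,0.004,0],1],[[0,0,-1.8],[0,0,0],1],[[0,0,-0.8],[0,0,0],1],[[0,0,-0.2],[0,0,0],1],[[0,0,0],[0,0,0],1]]'; 
python3 p.py
```

```text
clock: 9.05
position: [0.5496, 0.1875, 0.0627]
ee_rot: [1.0, -0.006, 0.003, -0.003]
contact_force: [0.5, 0.1, 0.4]
opening: 0.0855
[0.5496 0.1875 0.0627] fix turn -0.0053 0.0053 yaw -0.013
```

```bash
python3 -m crank '[[[-0.4,-0.1,-0.8],[-0.005,0.005,0],1],[[0,0,-0.2],[0,0,0],0],[[0,0,0],[0,0,0],0],[[0,0,0],[0,0,0],0],[[0,0,0],[0,0,0],0],[[0,0,0],[0,0,0],0],[[0,0,0],[0,0,0],0],[[0,0,0],[0,0,0],0]]'; 
python3 p.py
```

```text
clock: 9.72
position: [0.5478, 0.1877, 0.0572]
ee_rot: [1.0, -0.006, 0.003, -0.002]
contact_force: [-0.1, 0.0, -1.1]
opening: 0.0369
[0.5478 0.1877 0.0572] fix turn -0.0033 0.0057 yaw -0.0126
```

```bash
python3 -m crank '[[[0,0,2],[0,0,0],0],[[0,0,4],[0,0,0],0],[[0,0,4],[0,0,0],0],[[0,0,4],[0,0,0],0],[[-3,-2,4],[0,0,0],0],[[-3.3,-2.2,3],[0,0,0],0],[[-3.3,-2.2,0],[0,0,0],0],[[0,-3,0],[0,0,0],0]]'; python3 p.py
```

```text
clock: 10.38
position: [0.4583, 0.1033, 0.2571]
ee_rot: [1.0, -0.003, 0.001, -0.001]
contact_force: [-0.8, -0.5, -2.4]
opening: 0.0371
[0.4583 0.1033 0.2571] fix turn -0.0012 0.001 yaw -0.0054
```

```bash
python3 -m crank '[[[0,-4,0],[0,0,0],0],[[0,-4,0],[0,0,0],0],[[0,-4,0],[0,0,0],0],[[0,-4,0],[0,0,0],0],[[0,-4,0],[0,0,0],0],[[0,-4,0],[0,0,0],0],[[1,-4,0],[0,0,0],0],[[1,-4,0],[0,0,0],0]]'; python3 p.py
```

```text
clock: 11.05
position: [0.4721, -0.2238, 0.2611]
ee_rot: [1.0, 0.003, 0.005, -0.006]
contact_force: [0.8, 0.5, -0.4]
opening: 0.037
[ 0.4721 -0.2238  0.2611] fix turn -0.0114 0.0109 yaw 0.0055
```

```bash
python3 -m crank '[[[-0.5,-3,0],[-0.008,0.005,0],0],[[0,-1,-1],[0,0,0],0],[[0,0,-3],[0,0,0],0],[[0,0,-4],[0,0,0],0],[[0,0,-3],[0,0,0],0],[[0,0,-1.5],[0,0,0],0],[[0,0,0],[0,0,0],0]]'; python3 p.py
```

```text
clock: 11.63
position: [0.4652, -0.2801, 0.1336]
ee_rot: [1.0, -0.005, 0.006, 0.003]
contact_force: [-0.0, 0.2, -1.3]
opening: 0.0368
[ 0.4652 -0.2801  0.1336] fix turn 0.007 0.0119 yaw -0.0101
```

```bash
python3 -m crank '[[[0,1.0,-0.5],[0.01,0.006,0],0],[[0,0,-1.5],[0,0,0],0],[[0,0,-1],[0,0,0],0],[[0,0,-0.3],[0,0,0],0],[[0,0,0],[0,0,0],0]]'; python3 p.py
```

```text
clock: 12.05
position: [0.467, -0.2682, 0.1019]
ee_rot: [1.0, -0.005, 0.004, -0.002]
contact_force: [0.2, -0.0, -0.8]
opening: 0.0369
[ 0.467  -0.2682  0.1019] fix turn -0.0048 0.0078 yaw -0.0096
```

```bash
python3 -m crank '[[[-0.15,-0.1,-0.8],[0,0.002,0],0],[[0,0,-0.9],[0,0,0],0],[[0,0,-0.6],[0,0,0],0],[[0,0,-0.3],[0,0,0],0],[[0,0,-0.1],[0,0,0],0],[[0,0,-0.1],[0,0,0],0],[[0,0,0],[0,0,0],0]]'; python3 p.py
```

```text
clock: 12.63
position: [0.4672, -0.2696, 0.0738]
ee_rot: [1.0, -0.004, 0.005, -0.002]
contact_force: [-0.9, 0.9, 2.3]
opening: 0.037
[ 0.4672 -0.2696  0.0738] fix turn -0.0042 0.0098 yaw -0.009
```

```bash
python3 -m crank '[[[0,0,-0.1],[0,0,0],0],[[0,0,0],[0,0,0],0.5],[[0,0,0],[0,0,0],1],[[0,0,0],[0,0,0],1],[[0,0,0.5],[0,0,0],1],[[0,0,3],[0,0,0],1],[[0,0,4],[0,0,0],1],[[0,0,4],[0,0,0],1]]'; python3 p.py
```

```text
clock: 13.3
position: [0.4627, -0.2676, 0.1861]
ee_rot: [1.0, -0.005, -0.002, -0.004]
contact_force: [1.2, -0.3, 0.0]
opening: 0.0851
[ 0.4627 -0.2676  0.1861] fix turn -0.008 -0.0037 yaw -0.0102
```

```bash
python3 -m crank '[[[0,1,3],[0,0,0],1],[[2,3.2,1],[0,0,0],1],[[2.2,3.2,0],[0,0,0],1],[[2.2,3.2,0],[0,0,0],1],[[2.2,3.2,0],[0,0,0],1],[[0,0,0],[0,0,0],1]]'; python3 p.py; python3 - <<'E'
from h import *
im,d,P=snap("wrist","w4.png");np.save("pics/P_w4",P)
im,d,P=snap("side","s4.png")
cv2.imwrite("pics/s4c.png",cv2.resize(im[180:350,230:470,::-1],None,fx=3,fy=3))
E
```

```text
clock: 13.8
position: [0.5525, -0.1296, 0.2416]
ee_rot: [1.0, -0.011, 0.008, -0.002]
contact_force: [-1.1, 0.3, 0.8]
opening: 0.0855
[ 0.5525 -0.1296  0.2416] fix turn -0.0047 0.0152 yaw -0.022
```

View pics/w4.png

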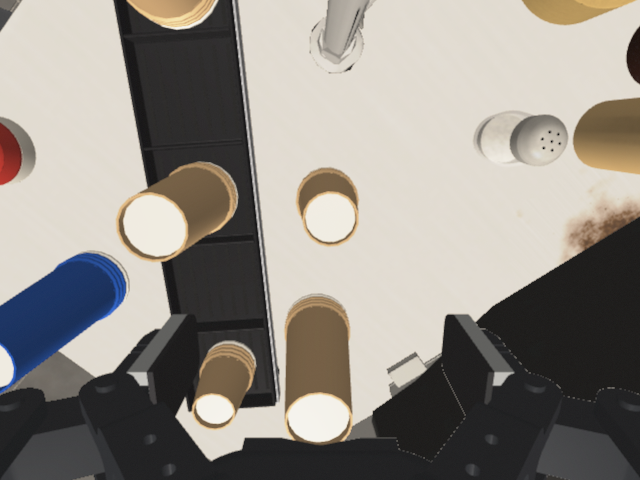

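View pics/s4c.png

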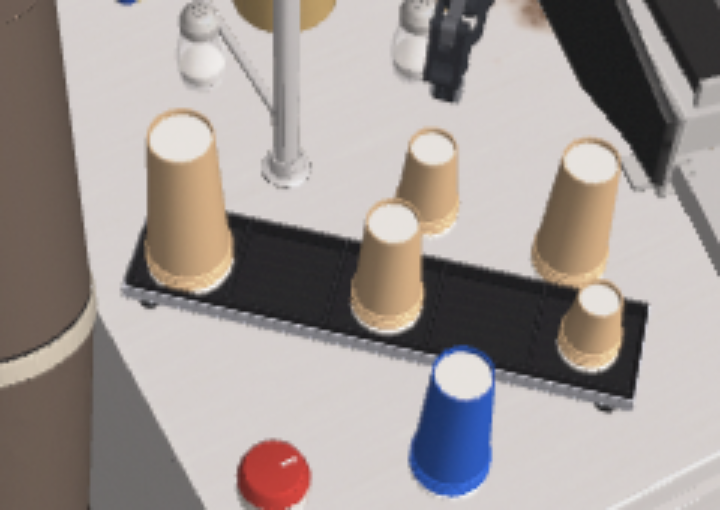

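XS and M stand upright in bays. In the wrist view S's top is at (330,217) and L's at (318,418).

```bash
python3 - <<'E'
from m import *
P=np.load("pics/P_w4.npy")
tops(P,None,dict(S=(330,217,40),L=(318,418,45),M=(153,226,45),XS=(215,409,30)))
E
python3 -m crank '[[[0.9,1.1,-1],[-0.005,0.015,0.02],1],[[0,0,-3],[0,0,0],1],[[0,0,-3.5],[0,0,0],1],[[0,0,-2],[0,0,0],1],[[0,0,0],[0,0,0],1]]';python3 p.py
```

```text
S centre [ 0.5614 -0.1176] mean [ 0.5614 -0.1176] rad 0.0197 z 0.0895 n 2610
L centre [ 0.5503 -0.2395] mean [ 0.5502 -0.2382] rad 0.0226 z 0.1365 n 3553
M centre [ 0.4587 -0.1116] mean [ 0.4585 -0.1113] rad 0.0212 z 0.1297 n 4433
XS centre [ 0.468  -0.2701] mean [ 0.468  -0.2697] rad 0.0181 z 0.0837 n 1685
clock: 14.32
position: [0.5562, -0.1314, 0.1468]
ee_rot: [1.0, -0.007, 0.001, 0.003]
contact_force: [-0.8, 0.4, 0.3]
opening: 0.0851
[ 0.5562 -0.1314  0.1468] fix turn 0.0064 0.0025 yaw -0.0138
```

```bash
python3 -m crank '[[[0.5,1.3,0],[0.006,0.002,0],1],[[0,0,-1.5],[0,0,0],1],[[0,0,0],[0,0,0],1]]';python3 p.py
```

```text
clock: 14.57
position: [0.5607, -0.1206, 0.1338]
ee_rot: [1.0, -0.01, 0.0, 0.0]
contact_force: [-0.2, 0.5, -0.4]
opening: 0.0857
[ 0.5607 -0.1206  0.1338] fix turn 0.0006 0.0001 yaw -0.0202
```

```bash
python3 -m crank '[[[0.1,0.4,-1.5],[0,0,0],1],[[0,0,-2],[0,0,0],1],[[0,0,-1.5],[0,0,0],1],[[0,0,-0.3],[0,0,0],1],[[0,0,0],[0,0,0],1]]';python3 p.py
```

```text
clock: 14.98
position: [0.5675, -0.1165, 0.0889]
ee_rot: [1.0, -0.011, 0.006, -0.0]
contact_force: [0.4, 0.8, -0.2]
opening: 0.0853
[ 0.5675 -0.1165  0.0889] fix turn -0.0005 0.0118 yaw -0.0215
```

```bash
python3 -m crank '[[[-0.6,-0.1,-0.8],[0,0.012,0],1],[[0,0,-0.3],[0,0,0],1],[[0,0,0],[0,0,0],1]]';python3 p.py
```

```text
clock: 15.23
position: [0.5631, -0.1179, 0.0811]
ee_rot: [1.0, -0.011, 0.002, -0.0]
contact_force: [0.5, -0.3, 0.2]
opening: 0.0855
[ 0.5631 -0.1179  0.0811] fix turn -0.0006 0.0035 yaw -0.0216
```

```bash
python3 -m crank '[[[-0.2,0,-0.2],[0,0.003,0],1],[[0,0,0],[0,0,0],0],[[0,0,0],[0,0,0],0],[[0,0,0],[0,0,0],0],[[0,0,0],[0,0,0],0],[[0,0,0],[0,0,0],0],[[0,0,0],[0,0,0],0]]';python3 p.py
```

```text
clock: 15.82
position: [0.5622, -0.1184, 0.0815]
ee_rot: [1.0, -0.011, 0.002, -0.0]
contact_force: [-0.1, -0.2, -1.0]
opening: 0.0395
[ 0.5622 -0.1184  0.0815] fix turn -0.0008 0.0037 yaw -0.0223
```

```bash
python3 -m crank '[[[0,0,2],[0,0,0],0],[[0,0,4],[0,0,0],0],[[0,0,4],[0,0,0],0],[[0,0,4],[0,0,0],0],[[-2,-2,3],[0,0,0.01],0],[[-3,-2.2,1],[0,0,0.01],0],[[-3,-2.2,0],[0,0,0],0],[[-1.5,-0.5,0],[0,0,0],0]]';python3 p.py
```

```text
clock: 16.48
position: [0.4645, -0.1863, 0.266]
ee_rot: [1.0, 0.003, -0.001, 0.001]
contact_force: [-1.6, -0.9, -1.2]
opening: 0.0393
[ 0.4645 -0.1863  0.266 ] fix turn 0.0025 -0.001 yaw 0.006
```

```bash
python3 -m crank '[[[0,-0.2,-2],[0.003,0,0],0],[[0,0,-3.5],[0,0,0],0],[[0,0,-3.5],[0,0,0],0],[[0,0,-1.5],[0,0,0],0],[[0,0,-0.5],[0,0,0],0],[[0,0,0],[0,0,0],0]]';python3 p.py
```

```text
clock: 16.98
position: [0.4604, -0.1923, 0.1558]
ee_rot: [1.0, -0.001, 0.004, -0.002]
contact_force: [-0.1, -0.0, 0.0]
opening: 0.039
[ 0.4604 -0.1923  0.1558] fix turn -0.003 0.0082 yaw -0.0021
```

```bash
python3 -m crank '[[[0.2,0.3,-1],[-0.003,0.005,0],0],[[0,0,-1.5],[0,0,0],0],[[0,0,-1],[0,0,0],0],[[0,0,-0.5],[0,0,0],0],[[0,0,0],[0,0,0],0]]';python3 p.py
```

```text
clock: 17.4
position: [0.4658, -0.1888, 0.1163]
ee_rot: [1.0, -0.0, 0.004, 0.001]
contact_force: [0.0, -1.1, -0.3]
opening: 0.0391
[ 0.4658 -0.1888  0.1163] fix turn 0.0011 0.0078 yaw -0.0005
```

```bash
python3 -m crank '[[[-0.4,-0.1,-0.6],[0.001,0.004,0],0],[[0,0,-0.6],[0,0,0],0],[[0,0,-0.4],[0,0,0],0],[[0,0,-0.2],[0,0,0],0],[[0,0,-0.1],[0,0,0],0],[[0,0,-0.1],[0,0,0],0],[[0,0,0],[0,0,0],0]]';python3 p.py
```

```text
clock: 17.98
position: [0.4631, -0.1904, 0.0986]
ee_rot: [1.0, -0.0, 0.004, -0.001]
contact_force: [-1.2, 0.4, -1.0]
opening: 0.0391
[ 0.4631 -0.1904  0.0986] fix turn -0.0022 0.0076 yaw -0.0007
```

```bash
python3 -m crank '[[[0,0,-0.15],[0,0,0],0],[[0,0,-0.15],[0,0,0],0],[[0,0,-0.1],[0,0,0],0]]';python3 p.py
```

```text
clock: 18.23
position: [0.4636, -0.1905, 0.0981]
ee_rot: [1.0, -0.001, 0.005, -0.003]
contact_force: [-4.8, 2.6, 13.7]
opening: 0.0391
[ 0.4636 -0.1905  0.0981] fix turn -0.006 0.0099 yaw -0.0011
```

```bash
python3 -m crank '[[[0,0,0],[0,0,0],0.5],[[0,0,0],[0,0,0],1],[[0,0,0],[0,0,0],1],[[0,0,0.5],[0,0,0],1],[[0,0,3],[0,0,0],1],[[0,0,4],[0,0,0],1],[[0,0,4],[0,0,0],1],[[0,0,3],[0,0,0],1]]'; python3 p.py
```

```text
clock: 18.9
position: [0.4587, -0.19, 0.2427]
ee_rot: [1.0, -0.002, -0.002, -0.003]
contact_force: [0.6, -0.6, 0.9]
opening: 0.0854
[ 0.4587 -0.19    0.2427] fix turn -0.0051 -0.0045 yaw -0.0035
```

```bash
python3 -m crank '[[[2.2,-1,0],[0,0,0],1],[[3,-1.7,0],[0,0,0],1],[[3,-1.7,0],[0,0,0],1],[[1,-0.5,0],[0,0,0],1],[[0,0,0],[0,0,0],1]]'; python3 p.py
```

```text
clock: 19.32
position: [0.5577, -0.2404, 0.2539]
ee_rot: [1.0, 0.0, 0.006, -0.003]
contact_force: [-1.1, 0.1, -0.3]
opening: 0.0856
[ 0.5577 -0.2404  0.2539] fix turn -0.0066 0.0129 yaw 0.0007
```

```bash
python3 -m crank '[[[-0.7,0.1,0],[-0.006,0.013,0],1],[[0,0,-2],[0,0,0],1],[[0,0,-3],[0,0,0],1],[[0,0,-2],[0,0,0],1],[[0,0,0],[0,0,0],1]]'; python3 p.py
```

```text
clock: 19.73
position: [0.5454, -0.2383, 0.1828]
ee_rot: [1.0, -0.0, -0.002, 0.001]
contact_force: [-1.4, 0.1, 0.0]
opening: 0.0851
[ 0.5454 -0.2383  0.1828] fix turn 0.0012 -0.0043 yaw -0.0006
```

```bash
python3 -m crank '[[[0.5,-0.1,0],[0.001,-0.004,0],1],[[0,0,-1.5],[0,0,0],1],[[0,0,-2],[0,0,0],1],[[0,0,-1.2],[0,0,0],1],[[0,0,-0.3],[0,0,0],1],[[0,0,0],[0,0,0],1]]'; python3 p.py
```

```text
clock: 20.23
position: [0.5504, -0.2382, 0.1377]
ee_rot: [1.0, 0.0, 0.002, 0.0]
contact_force: [0.2, 0.1, -0.1]
opening: 0.0854
[ 0.5504 -0.2382  0.1377] fix turn 0.0003 0.0036 yaw 0.0002
```

```bash
python3 -m crank '[[[-0.1,-0.1,-0.9],[0,0.004,0],1],[[0,0,-0.4],[0,0,0],1],[[0,0,0],[0,0,0],0],[[0,0,0],[0,0,0],0],[[0,0,0],[0,0,0],0],[[0,0,0],[0,0,0],0],[[0,0,0],[0,0,0],0],[[0,0,0],[0,0,0],0]]'; python3 p.py
```

```text
clock: 20.9
position: [0.5511, -0.2407, 0.1282]
ee_rot: [1.0, -0.0, 0.002, 0.001]
contact_force: [-0.4, -0.8, -1.0]
opening: 0.0442
[ 0.5511 -0.2407  0.1282] fix turn 0.0018 0.0043 yaw -0.0002
```

```bash
python3 -m crank '[[[0,0,2],[0,0,0],0],[[0,0,4],[0,0,0],0],[[0,0,4],[0,0,0],0],[[0,0,4],[0,0,0],0],[[-2,0,4],[0,0,0],0],[[-3,2,1.5],[0,0,0],0],[[-3,3,0],[0,0,0],0],[[-1.5,3.5,0],[0,0,0],0]]';python3 p.py
```

```text
clock: 21.57
position: [0.4533, -0.1598, 0.324]
ee_rot: [1.0, -0.005, -0.001, 0.003]
contact_force: [1.2, 0.1, -1.5]
opening: 0.044
[ 0.4533 -0.1598  0.324 ] fix turn 0.0064 -0.0023 yaw -0.01
```

```bash
python3 -m crank '[[[0,3.5,0],[0,0,0],0],[[0,3.5,0],[0,0,0],0],[[0,3.5,0],[0,0,0],0],[[0,2,0],[0,0,0],0],[[0,0,0],[0,0,0],0]]';python3 p.py
```

```text
clock: 21.98
position: [0.4472, -0.0251, 0.3256]
ee_rot: [1.0, -0.004, 0.001, -0.001]
contact_force: [-0.9, 0.8, -1.3]
opening: 0.044
[ 0.4472 -0.0251  0.3256] fix turn -0.0027 0.0019 yaw -0.0072
```

```bash
python3 -m crank '[[[0.8,-0.5,-1],[-0.003,0,0],0],[[0,0,-3],[0,0,0],0],[[0,0,-3.5],[0,0,0],0],[[0,0,-3],[0,0,0],0],[[0,0,-1],[0,0,0],0],[[0,0,0],[0,0,0],0]]';python3 p.py
```

```text
clock: 22.48
position: [0.4559, -0.0312, 0.2084]
ee_rot: [1.0, -0.002, 0.004, -0.001]
contact_force: [-0.0, -0.3, -0.2]
opening: 0.0442
[ 0.4559 -0.0312  0.2084] fix turn -0.0017 0.009 yaw -0.0038
```

```bash
python3 -m crank '[[[0,0,-1],[-0.003,0.005,0],0],[[0,0,-1.5],[0,0,0],0],[[0,0,-1.2],[0,0,0],0],[[0,0,-0.5],[0,0,0],0],[[0,0,0],[0,0,0],0]]';python3 p.py
```

```text
clock: 22.9
position: [0.4578, -0.0334, 0.1663]
ee_rot: [1.0, -0.003, 0.003, 0.001]
contact_force: [-0.4, 0.4, -0.3]
opening: 0.0444
[ 0.4578 -0.0334  0.1663] fix turn 0.0019 0.0069 yaw -0.006
```

```bash
python3 -m crank '[[[-0.2,0.25,-0.7],[0.002,0.003,0],0],[[0,0,-0.6],[0,0,0],0],[[0,0,-0.5],[0,0,0],0],[[0,0,-0.3],[0,0,0],0],[[0,0,-0.1],[0,0,0],0],[[0,0,-0.1],[0,0,0],0],[[0,0,0],[0,0,0],0]]';python3 p.py
```

```text
clock: 23.48
position: [0.458, -0.0304, 0.1446]
ee_rot: [1.0, -0.003, 0.004, -0.001]
contact_force: [-0.7, -0.4, -1.6]
opening: 0.0443
[ 0.458  -0.0304  0.1446] fix turn -0.0028 0.0083 yaw -0.0057
```

```bash
python3 -m crank '[[[0,0,-0.15],[0,0,0],0],[[0,0,-0.15],[0,0,0],0],[[0,0,-0.05],[0,0,0],0]]';python3 p.py
```

```text
clock: 23.73
position: [0.4587, -0.03, 0.1445]
ee_rot: [1.0, -0.003, 0.004, -0.004]
contact_force: [0.7, -0.3, -1.2]
opening: 0.0442
[ 0.4587 -0.03    0.1445] fix turn -0.007 0.0088 yaw -0.0056
```

```bash
python3 -m crank '[[[0,0,-0.2],[0.004,0.004,0],0],[[0,0,-0.15],[0,0,0],0]]';python3 p.py
```

```text
clock: 23.9
position: [0.4595, -0.0297, 0.1443]
ee_rot: [1.0, -0.003, 0.003, -0.007]
contact_force: [-9.6, 0.0, 27.7]
opening: 0.0445
[ 0.4595 -0.0297  0.1443] fix turn -0.015 0.006 yaw -0.0056
```

Floor contact is firm. I release, rise and check.

```bash
python3 -m crank '[[[0,0,0],[0,0,0],0.5],[[0,0,0],[0,0,0],1],[[0,0,0],[0,0,0],1],[[0,0,0.5],[0,0,0],1],[[0,0,3],[0,0,0],1],[[0,0,4],[0,0,0],1],[[0,0,4],[0,0,0],1],[[-1,0,3],[0,0,0],1]]'; python3 p.py; python3 - <<'E'
from m import *
im,d,P=snap("side","s5.png");np.save("pics/P_s5",P)
im2,d2,P2=snap("scene","sc5.png");np.save("pics/P_sc5",P2)
cv2.imwrite("pics/s5c.png",cv2.resize(im[180:350,230:470,::-1],None,fx=3,fy=3))
E
```

```text
clock: 24.57
position: [0.4464, -0.0309, 0.2904]
ee_rot: [1.0, -0.004, -0.002, -0.004]
contact_force: [0.7, 0.8, 0.7]
opening: 0.0854
[ 0.4464 -0.0309  0.2904] fix turn -0.0081 -0.0046 yaw -0.0079
```

View pics/s5c.png

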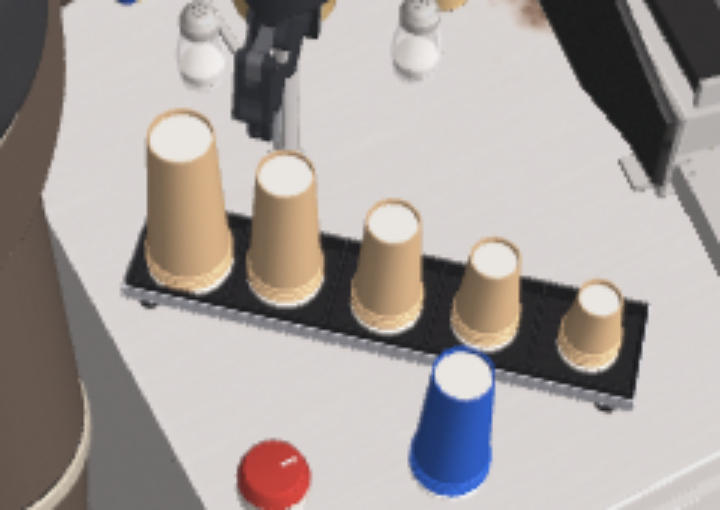

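View pics/sc5.png

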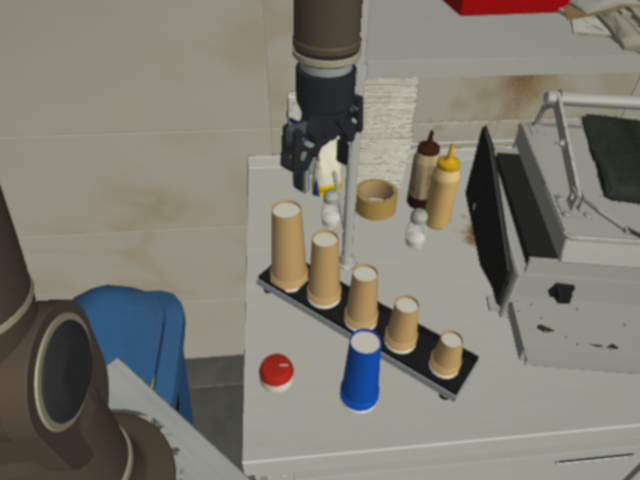

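All five stand in descending order. Next I check the top heights against a 17 mm floor, then hand in.

```bash
python3 - <<'E'
from m import *
P=np.load("pics/P_s5.npy")
f=lambda x,y:(230+round(x/3),180+round(y/3),22)
tops(P,None,dict(XL185=f(181,137),L159=f(286,175),M135=f(393,223),S112=f(495,260),XS89=f(600,300),blue=f(463,377)))
r.finish_job()
E
```

```text
XL185 centre [0.4529 0.0499] mean [0.4513 0.0492] rad 0.0275 z 0.1813 n 365
L159 centre [ 0.4599 -0.0283] mean [ 0.4599 -0.0282] rad 0.0239 z 0.1557 n 290
M135 centre [ 0.4576 -0.1116] mean [ 0.4568 -0.1121] rad 0.0230 z 0.1311 n 229
S112 centre [ 0.4638 -0.1906] mean [ 0.4642 -0.1896] rad 0.0216 z 0.1098 n 224
XS89 centre [ 0.4657 -0.2714] mean [ 0.4671 -0.2713] rad 0.0198 z 0.0865 n 189
blue centre [ 0.3455 -0.1919] mean [ 0.3454 -0.1923] rad 0.0245 z 0.1388 n 341
the job is handed in; nothing more can be done
```

All four loose stacks are in the empty bays, and the row runs from largest at the left end to smallest at the right: XL, L, M, S, XS. I handed the job in at about 24.7 s on the robot's clock; no verdict is reported.

- **Position:** the last pictures show every stack upright in its own bay. Each stack I placed is within about 4 mm of its bay centre, by the side camera.
- **Height:** each top reads 2–4 mm below where it should be on a 17 mm floor. The untouched largest stack reads the same amount low, so I take that as camera error and the stacks as flat.
- **Left alone:** the largest stack and the blue look-alike are where they started, to within about 2 mm. The gripper was open and well above the row at the end.
- **Forces:** the highest wrist reading I saw was about 29 N, while pressing L onto its floor. For M the force readings did not clearly show contact; I released it when it stopped going down at the expected height.

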